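# Unlock the reference plate and present its label

### The job

Turn the black knob clockwise until it clicks past its detent and its steel keeper arm is swung off the glass reference plate, then draw the plate up out of its stand, touching it only at its frosted label end (the one with the small corner notch; the print area in the middle must not be touched). Carry it over the middle of the white light pad and finish while holding it still there, some 15 to 20 cm up, tipped about 45 degrees from upright so that its label side looks up. Leave the plain plate without a notch and the other desk things where they are.

Things in the scene. Friction and masses are not known exactly. Their poses are not given: they have to be found in the camera images.
- clamp: Fixed plate clamp: dark grey foot plate 180 x 85 x 6 mm with an upright aluminium column, 30 mm across, that carries the knob. Origin on the table under the knob's axis; its x axis points from the knob to the middle of the plate's stand (95 mm away), z up. A toggle spring on a small ledge of the column, below the knob on the side away from the plate, makes the detent.
- keeper (a joint): Turn of the knob and keeper arm about the vertical column, rad: 0 = arm over the plate (its direction is the clamp's x axis), grows clockwise seen from above to the stop at 1.4. The detent pushes back with up to about 0.17 N m until 0.7, then snaps it on by itself to 1.4. The arm must be clicked over before the plate can come up.
- keeper_grip (a point): Point on the knob's axis at gripping height, 105 mm above the table. The knob is an upright black bar 14 mm thick, 42 mm long (along the arm), 80 to 122 mm above the table, with a white pointer line on top. The steel keeper arm below it, 12 mm wide, reaches 107 mm from the axis, 72 to 80 mm above the table. x axis along the arm.
- plate: Glass reference plate 110 (x) x 8 (y) x 50 mm (z), 90-140 g, on its long edge in the stand. Origin mid lower edge, 16 mm above the table. Ends frosted 35 mm each, 40 mm clear print area between. The +x end is the label end: square notch 12 x 12 mm in its upper corner. The +y face is the label side, paper label on the notched end; seen from that side, upright, the notch is upper left.
- stand: The plate's fixed stand on the clamp's foot: aluminium disc 80 mm across with two grey cheeks, 66 mm long and 34 mm across over both, ending 38 mm above the table, with a slot 10 mm wide and 22 mm deep between them. Origin in the middle of its underside, x along the slot.
- plate_mid (a point): Centre of the reference plate (origin + 25 mm along its z). Axes as the plate's.
- plate_grip (a point): Middle of the best place to hold the plate: on the notched frosted end, 34 mm from the plate's middle along +x and 36 mm above its lower edge (14 mm below its upper edge), midway through the thickness. Axes as the plate's.
- pad: White light pad, fixed, 170 x 210 x 9 mm, lying flat. Origin in the middle of its underside.
- pad_mid (a point): Middle of the light pad's upper face, 9 mm above the table.
- blank: Plain glass plate of the same size without notch or label, standing in a second stand that has no clamp. Origin in the middle of its lower edge. Leave it.
- loupe: Black hand loupe, 44 mm across, 35 mm tall. Origin at its underside. Leave it.
- jar: Jar, 56 mm across, 85 mm tall. Origin at its underside. Leave it.
- stamp: Turned wooden hand stamp, 38 mm across, 67 mm tall. Origin at its underside. Leave it.
- inkpad: Flat black ink pad box, 75 x 110 x 20 mm. Origin at its underside. Leave it.
There are look-alikes about, which are no part of the job. What is shaped like the plate but purple is not meant. Leave any purple look-alike of the clamp alone.

How it is judged (in metres and radians):
On the way, in this order (a step that is already met when the one before it is completed fails the run):
1. the knob is clicked past its detent and the keeper arm is off the plate (value of joint keeper above 1.15 rad), for 0.2 s.
2. the plate is drawn up clear of its stand by the notched end (height (world z) of plate_mid above 0.085 m and contact force between the fingers and plate above 1 N and x of the grasp point in the frame of plate above 0.018 m), for 0.1 s.
At the end, for the whole second after the job is handed in: Keeper past 1.15 rad; plate held still by its notched end (grasp point over 18 mm from its middle towards the notch), label normal within 60 deg (1.05 rad) of vertical, its centre over 100 mm high and within 80 mm in plan of the pad's middle; pad and clamp do not carry it (contact force between the fingers and plate above 1 N and x of the grasp point in the frame of plate above 0.018 m and value of joint keeper above 1.15 rad and angle between plate's own y axis and vertical below 1.05 rad and horizontal distance between plate_mid and pad_mid below 0.08 m and height (world z) of plate_mid above 0.1 m and contact force between plate and pad below 0.05 N and contact force between plate and clamp below 0.05 N and linear speed of plate below 0.03 m/s and angular speed of plate below 0.25 rad/s); the arm keeps its last pose, push and grip.
It fails at once if the fingers touch the plate elsewhere than on its notched frosted end (contact force between the fingers and plate above 0.5 N and x of the grasp point in the frame of plate below 0.012 m).
It fails at once if the plain plate is disturbed (distance of blank from where it was at the start of the episode above 0.02 m).
It fails at once if a desk thing is knocked away (distance of any of loupe, jar, stamp, inkpad from where it was at the start of the episode above 0.03 m).
It also fails if it takes over 42 s, if anything falls off the work surface, if the arm or the gripper's body presses on something with over 40 N, if the wrist force passes 120 N, or if a joint passes its speed limit or range.

### The arm

A 6-joint arm with a two-finger parallel gripper is mounted at the origin on the work surface. World frame = base frame: x ahead of the robot, y to its left, z up, the work surface at z = 0. Lengths are in mm, angles in rad, forces in N, time in s.
With the tool pointing down it reaches from about 325 to 775 mm from the base axis. Payload 5.5 kg.
Tool frame: the origin (TCP) lies midway between the tips of the shut fingers; the grasp point (between the pads) lies 19 mm behind it; z points along the fingers, x is the direction in which the jaws open and shut, and the axes are right-handed (so a half turn about z gives the same grasp; the last joint's range is limited). The gripper opens to 88 mm and grips with 3 to 60 N. Pads are 20 mm wide; open, the fingers measure 115 mm over their backs; the gripper's body (75 mm by 178 mm) begins 61 mm behind the grasp point.
Start: joints at [-1.289, 0.091, 1.231, -0, 1.82, -0.057], TCP at [199.413, -565.907, 222.631] pointing down, gripper open.
Joint ranges: [-2.87, 2.87], [-0.86, 2.18], [0.17, 2.46], [-1.51, 4.65], [0.06, 2.69], [-2.65, 2.65]. Speed limits (rad/s): [2.57, 2.57, 3.01, 3.14, 3.14, 3.14].

### API

Orientations are given as a rotation vector (axis times angle).
In Python, from station import bot gives the robot as it stands. The module is installed in compiled form; this text tells all that it offers.
- The arm moves only by the tool play_rows, never from a script. Its argument "moves" is a list of rows, each an object with "jaw": the opening, from 0 (shut) to 1 (fully open); "delta_pos": the shift along the tool's x, y, z in mm, a list of three; "roll": the turn about the tool's z in rad. A call has 1 to 8 rows; each row is the pose to reach, as a shift and turn from the pose commanded when the call began, along the tool's axes at that moment; what a row does not reach only later rows make up. A row lasts 1/10 s, in which the tool goes at most 50 mm and 8.59 degrees, less where a joint would pass 70% of its speed; a pose out of reach is approached as far as the arm can. A call with a gripper value outside its range is refused whole. The fingers move at their own pace and stop on an object; "newtons" is the grip in N (left out, the last holds). Time passes only in rows, so rows that repeat a pose let the fingers close. It gives the time, the measured TCP pose, the force and the opening at its end, in the units of the state.
- bot.sense(): the state, without advancing time (a new reading comes with each control period).
- bot.snapshot(name): name is "scene" or "top" or "wrist"; returns a dict with "pixels" (420x560x3 uint8, red, green, blue), "K" (3x3 intrinsics, pixels), "rvec" (rotation vector, rad) and "tvec" (3), from world to camera coordinates, as OpenCV has them. Camera axes: x right, y down, z forward; pixel columns grow to the right and rows downward; lengths in mm; the calibration is good to about 2 mm. A picture is of the moment at which its call begins. There is no depth.
- bot.close_job(): hands the job in, once; it reports no verdict.
The state is a dict: "clock": time; "q": joint angles; "joint_vel": joint speeds; "joint_efforts": joint torques, N m; "position": TCP position; "eef_rot": TCP orientation; "contact_force": force on the tool from outside, world axes, zero at the start; "ft_torque": the same for the moment, N m; "opening": finger opening in mm.
Only numpy, scipy, OpenCV 4.12 (cv2) and the standard library are available. Lean on these libraries where they do the work, as an engineer would, in place of code of your own. Each camera call takes 0.05 s, during which the arm holds its last target.

## Working session

There is one attempt and no reset: what is moved stays moved. The work goes in short steps, Python scripts to look and compute and a tool call to move; the robot and the scene stay as the last step left them, time stands still between calls to the robot, and variables do not carry over. Pictures are saved under pics/ and viewed, and the job is handed in when it is done.

Besides the shell and the picture viewer there is one more tool, called after "Call:" as a command line: name --argument value ..., lists and objects as JSON in quotes. play_rows: Moves the arm, as the interface text tells. Its arguments: {"type":"object","properties":{"moves":{"type":"array"},"newtons":{"type":"number"}},"required":["moves"]}

```bash
mkdir -p pics; ls
cat > h.py <<'E'
import numpy as np, cv2
from station import bot
from scipy.spatial.transform import Rotation as R
def snap(n,f):
    s=bot.snapshot(n); cv2.imwrite(f'pics/{f}.png',s['pixels'][:,:,::-1]); np.savez(f'pics/{f}.npz',**{k:s[k] for k in('pixels','K','rvec','tvec')}); return s
def load(f): return np.load(f'pics/{f}.npz')
def ray(s,u,v):
    r=R.from_rotvec(np.ravel(s['rvec'])).as_matrix(); t=np.ravel(s['tvec'])
    d=r.T@np.linalg.inv(s['K'])@np.array([u,v,1.]); return -r.T@t,d/np.linalg.norm(d)
def onz(s,u,v,z):
    o,d=ray(s,u,v); return o+d*(z-o[2])/d[2]
def proj(s,P):
    return cv2.projectPoints(np.array(P,float).reshape(-1,1,3),np.array(s['rvec'],float),np.array(s['tvec'],float),np.array(s['K'],float),None)[0].reshape(-1,2)
E
python3 - <<'E'
from h import *
for n in('scene','top','wrist'):
    snap(n,n+'0')
print(bot.sense())
E
```

```text
pics
{'clock': 0.15, 'q': array([-1.28871425e+00,  9.17312875e-02,  1.23160165e+00, -9.31993253e-06,
        1.81979357e+00, -5.67226572e-02]), 'joint_vel': array([ 0.00176553, -0.00455445, -0.00309468,  0.00149276,  0.00083715,
       -0.00140239]), 'joint_efforts': array([ 1.41983372e-03, -4.47044528e+01, -4.06907308e+01,  6.98907813e-02,
        2.74971931e-02, -1.27440671e-04]), 'position': array([ 199.3375158 , -565.68718312,  221.7437571 ]), 'eef_rot': array([-2.56338637e+00,  1.81457741e+00,  1.89271485e-03]), 'contact_force': array([-0.16308652, -0.37989745, -0.41531029]), 'ft_torque': array([ 0.0190245 , -0.02567016,  0.03839136]), 'opening': 87.87678036132259}
```

View pics/scene0.png

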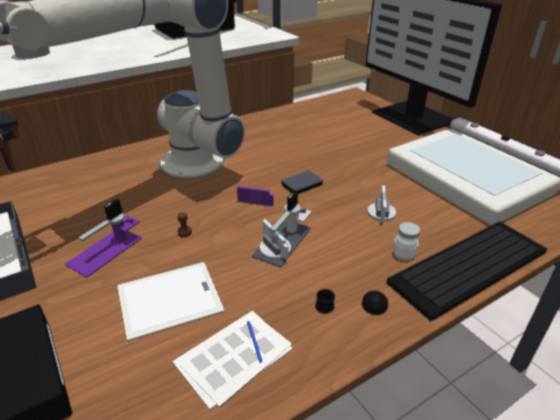

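View pics/top0.png

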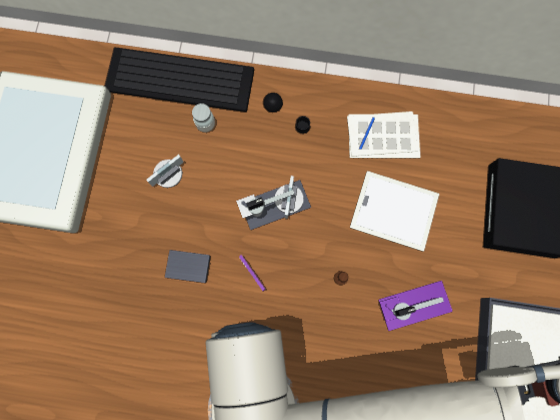

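View pics/wrist0.png

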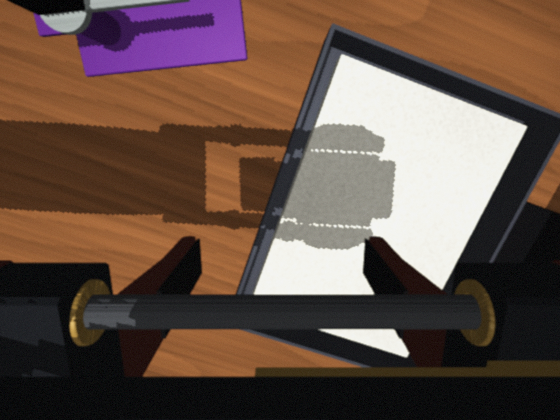

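Run:
```python
from h import *
a=load('top0')['pixels'][:,:,::-1]; b=load('scene0')['pixels'][:,:,::-1]
cv2.imwrite('pics/c1.png',cv2.resize(a[165:245,220:330],(770,560),interpolation=cv2.INTER_CUBIC))
cv2.imwrite('pics/c2.png',cv2.resize(b[180:270,240:340],(660,594),interpolation=cv2.INTER_CUBIC))
s=load('top0')
for n,u,v in(('clamp',260,204),('pad',395,210),('blank',167,171),('tablet',530,345),('purpleclamp',403,310),('jar',204,118),('loupe',303,125),('stamp',341,278),('ink',187,266),('purple plate',252,273)):
    print(n,onz(s,u,v,0).round())
print(ray(s,280,210), ray(load('scene0'),280,210))
```

```text
clamp [529.  72.   0.]
pad [ 569. -302.    0.]
blank [583. 346.   0.]
tablet [ 262. -689.   -0.]
purpleclamp [ 302. -350.    0.]
jar [755. 272.  -0.]
loupe [778. -14.   0.]
stamp [ 360. -177.    0.]
ink [329. 239.   0.]
purple plate [337.  62.   0.]
(array([ 246.38792491,  -26.5429673 , 1341.53322689]), array([ 0.20005186,  0.02960672, -0.97933789])) (array([1301.62156978, -475.84913966,  760.59560326]), array([-0.68410459,  0.44153357, -0.58055923]))
```

View pics/c1.png

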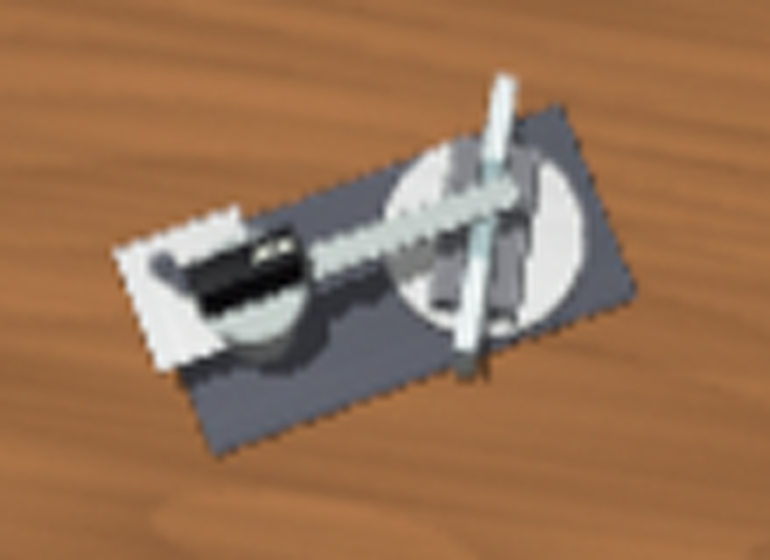

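View pics/c2.png

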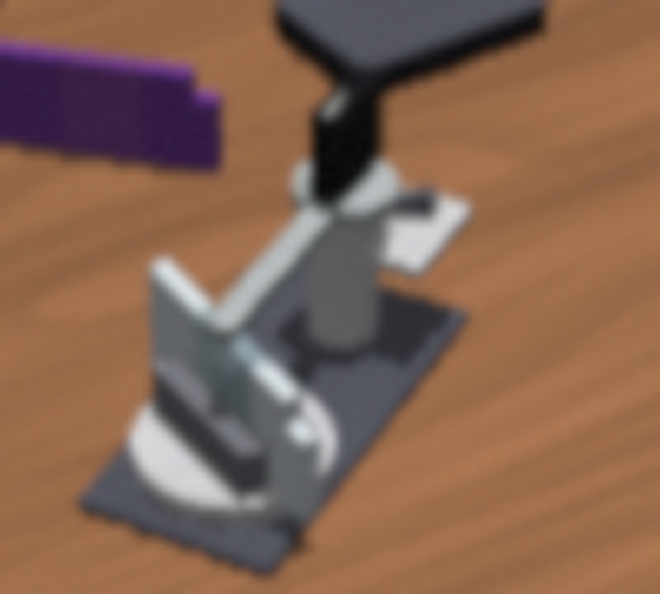

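Call:
play_rows --moves '[{"jaw": 1, "delta_pos": [50, 0, 0], "roll": 0}, {"jaw": 1, "delta_pos": [100, 0, 0], "roll": 0}, {"jaw": 1, "delta_pos": [150, 0, 0], "roll": 0}, {"jaw": 1, "delta_pos": [200, 0, 0], "roll": 0}, {"jaw": 1, "delta_pos": [240, 0, 0], "roll": 0}, {"jaw": 1, "delta_pos": [240, 0, 0], "roll": 0}]'

```text
clock: 0.75
position: [277.0, -786.2, 213.4]
eef_rot: [-2.564, 1.815, -0.0]
contact_force: [7.2, -25.9, 24.7]
opening: 87.8
```

Call:
play_rows --moves '[{"jaw": 1, "delta_pos": [40, 0, 0], "roll": 0}, {"jaw": 1, "delta_pos": [80, 0, 0], "roll": 0}, {"jaw": 1, "delta_pos": [120, 0, 0], "roll": 0}, {"jaw": 1, "delta_pos": [120, 0, 0], "roll": 0}]'

```text
clock: 1.15
position: [287.4, -815.4, 185.5]
eef_rot: [2.54, -1.798, 0.065]
contact_force: [-0.1, 0.1, -1.0]
opening: 87.8
```

```bash
python3 -c "
from h import *
s=bot.sense();print(s['clock'],s['q'],s['position'],s['eef_rot'],s['contact_force'],s['joint_vel'])"
```

```text
1.15 [-1.27210345  0.94531166  0.16934136  0.00219323  1.97610651 -0.03927852] [ 287.38563314 -815.42684097  185.48198696] [ 2.53968495 -1.79763758  0.06458853] [-0.13408435  0.13569872 -0.97088556] [ 0.00099548  0.03476992 -0.00660126  0.00036076 -0.05521353  0.00219783]
```

Call:
play_rows --moves '[{"jaw": 1, "delta_pos": [-50, 0, 0], "roll": 0}, {"jaw": 1, "delta_pos": [-100, 0, 0], "roll": 0}, {"jaw": 1, "delta_pos": [-150, 0, 0], "roll": 0}, {"jaw": 1, "delta_pos": [-150, 0, 0], "roll": 0}]'

```text
clock: 1.55
position: [237.3, -673.5, 179.3]
eef_rot: [2.538, -1.797, 0.068]
contact_force: [-0.8, 0.2, 1.5]
opening: 87.8
```

```bash
python3 -c "
from h import *
s=bot.sense();print(s['clock'],s['q'],s['position'],s['eef_rot'],R.from_rotvec(s['eef_rot']).as_matrix())
print(R.from_rotvec([ 2.53968495, -1.79763758 , 0.06458853]).as_matrix())"
```

```text
1.55 [-1.28083618  0.35109853  1.01065474  0.00243029  1.72633206 -0.04837442] [ 237.32175193 -673.54531121  179.33828667] [ 2.53813639 -1.79675511  0.06779765] [[ 3.31861024e-01 -9.43164244e-01  1.75917469e-02]
 [-9.41807997e-01 -3.32326893e-01 -5.05621621e-02]
 [ 5.35346340e-02  2.11562971e-04 -9.98565971e-01]]
[[ 3.32008601e-01 -9.43125343e-01  1.68782911e-02]
 [-9.41904742e-01 -3.32437343e-01 -4.79673769e-02]
 [ 5.08502230e-02  2.78392839e-05 -9.98706290e-01]]
```

Run:
```python
from h import *
s=load('wrist0'); o,d=ray(s,280,210)
T=R.from_rotvec([-2.56338637e+00,1.81457741e+00,1.89e-3]).as_matrix(); p=np.array([199.34,-565.69,221.74])
print(o,d, T.T@(o-p), T.T@d, s['K'])
t=load('top0')
k=onz(t,255,203.6,122); st=onz(t,289,198,66); print('knob',k,'platetop',st,'arm tip',onz(t,293.5,192,80))
a=onz(t,292.6,175.7,66);b=onz(t,286.6,216,66);print('plate ends',a,b,np.linalg.norm(a-b))
sn=bot.sense();print(sn['position'],sn['q'])
```

```text
[ 263.40982219 -542.9678957   383.63740449] [-0.23492673 -0.07525899 -0.96909521] [  -0.38409824  -67.99231709 -161.8916397 ] [-0.00561579  0.24666134  0.96908547] [[320.84672004   0.         281.86794374]
 [  0.         320.84672004 209.69100996]
 [  0.           0.           1.        ]]
knob [502.2582023   75.32184214 122.        ] platetop [542.68295836  -6.65637492  66.        ] arm tip [557.24571171 -16.18344731  80.        ]
plate ends [604.78402166  -7.14152683  66.        ] [493.64259051  -7.58730029  66.        ] 111.14232511461404
[ 237.32175193 -673.54531121  179.33828667] [-1.28083618  0.35109853  1.01065474  0.00243029  1.72633206 -0.04837442]
```

Call:
play_rows --moves '[{"jaw": 1, "delta_pos": [500, 0, -150], "roll": 0}, {"jaw": 1, "delta_pos": [500, 0, -150], "roll": 0}, {"jaw": 1, "delta_pos": [500, 0, -150], "roll": 0}, {"jaw": 1, "delta_pos": [500, 0, -150], "roll": 0}, {"jaw": 1, "delta_pos": [500, 0, -150], "roll": 0}, {"jaw": 1, "delta_pos": [500, 0, -150], "roll": 0}, {"jaw": 1, "delta_pos": [500, 0, -150], "roll": 0}, {"jaw": 1, "delta_pos": [500, 0, -150], "roll": 0}]'

```text
clock: 2.35
position: [288.4, -818.7, 215.2]
eef_rot: [2.516, -1.781, 0.124]
contact_force: [-0.2, -0.6, -0.3]
opening: 88.0
```

```bash
python3 -c "
from h import *
s=bot.sense();print(s['clock'],s['q'],s['position'],s['joint_vel'],R.from_rotvec(s['eef_rot']).as_matrix(), s['q'][1]+s['q'][2]+s['q'][4]-np.pi)"
```

```text
2.35 [-1.27278961  0.91165723  0.16896262  0.00409255  1.96239212 -0.03912388] [ 288.41267943 -818.68679125  215.1898611 ] [ 0.00158826  0.04128672 -0.00092853  0.003009   -0.03708315  0.00069469] [[ 3.30825237e-01 -9.43131791e-01  3.25128852e-02]
 [-9.38538448e-01 -3.32418963e-01 -9.29688953e-02]
 [ 9.84898202e-02  2.41864072e-04 -9.95138029e-01]] -0.09858068487355043
```

Call:
play_rows --moves '[{"jaw": 1, "delta_pos": [500, 0, 0], "roll": 0}, {"jaw": 1, "delta_pos": [500, 0, 0], "roll": 0}]'

```text
clock: 2.55
position: [297.1, -843.3, 191.1]
eef_rot: [2.494, -1.766, 0.174]
contact_force: [-0.3, -0.2, -0.2]
opening: 87.7
```

```bash
python3 -c "
from h import *
s=bot.sense();print(s['clock'],s['q'],s['position'],s['joint_vel'], s['q'][1]+s['q'][2]+s['q'][4]-np.pi)"
```

```text
2.55 [-1.27226828  0.94235174  0.16894409  0.00564727  1.89113661 -0.03814015] [ 297.05056598 -843.34630297  191.13073343] [ 0.00461694  0.17629469  0.00085543  0.00229694 -0.21244475  0.00166366] -0.13916020540480645
```

```bash
cat >> h.py <<'E'
def delta(target,s=None):
    s=s or bot.sense(); T=R.from_rotvec(s['eef_rot']).as_matrix(); return T.T@(np.array(target)-s['position'])
def tilt(s=None):
    s=s or bot.sense(); T=R.from_rotvec(s['eef_rot']).as_matrix()
    return T[:,2].round(3), 'xang',round(np.degrees(np.arctan2(T[1,0],T[0,0])),2)
E
python3 -c "
from h import *
print(delta([110,-312,260]).round(1),tilt())"
```

```text
[-5.483e+02 -2.000e-01 -1.464e+02] (array([ 0.046, -0.131, -0.99 ]), 'xang', np.float64(-70.59))
```

Call:
play_rows --moves '[{"jaw": 1, "delta_pos": [-548, 0, -146], "roll": 0}, {"jaw": 1, "delta_pos": [-548, 0, -146], "roll": 0}, {"jaw": 1, "delta_pos": [-548, 0, -146], "roll": 0}, {"jaw": 1, "delta_pos": [-548, 0, -146], "roll": 0}, {"jaw": 1, "delta_pos": [-548, 0, -146], "roll": 0}, {"jaw": 1, "delta_pos": [-548, 0, -146], "roll": 0}, {"jaw": 1, "delta_pos": [-548, 0, -146], "roll": 0}, {"jaw": 1, "delta_pos": [-548, 0, -146], "roll": 0}]'

```text
clock: 3.35
position: [177.5, -504.5, 239.6]
eef_rot: [2.493, -1.765, 0.176]
contact_force: [-0.2, 0.4, 0.5]
opening: 87.4
```

Call:
play_rows --moves '[{"jaw": 1, "delta_pos": [-200, 0, 0], "roll": 0}, {"jaw": 1, "delta_pos": [-200, 0, 0], "roll": 0}, {"jaw": 1, "delta_pos": [-200, 0, 0], "roll": 0}, {"jaw": 1, "delta_pos": [-200, 0, 0], "roll": 0}]'

```text
clock: 3.75
position: [111.6, -317.4, 212.2]
eef_rot: [2.493, -1.764, 0.175]
contact_force: [0.3, 1.1, 0.9]
opening: 87.2
```

```bash
python3 -c "
from h import *
s=bot.sense();print(s['clock'],s['q'],s['position'],s['joint_vel'], s['q'][1]+s['q'][2]+s['q'][4]-np.pi,tilt(s))"
```

```text
3.75 [-1.35019514 -0.78919261  1.9415485   0.01621174  1.84880229 -0.11295495] [ 111.59720193 -317.37574608  212.20069786] [-0.17451519 -1.54515279  0.96366126  0.0288466   0.56246515 -0.15861419] -0.14043447212766047 (array([ 0.046, -0.133, -0.99 ]), 'xang', np.float64(-70.57))
```

Call:
play_rows --moves '[{"jaw": 1, "delta_pos": [-200, 0, 0], "roll": 0}, {"jaw": 1, "delta_pos": [-200, 0, 0], "roll": 0}]'

```text
clock: 3.95
position: [98.5, -280.9, 212.2]
eef_rot: [2.518, -1.783, 0.117]
contact_force: [0.5, 0.3, 1.2]
opening: 87.3
```

```bash
python3 -c "
from h import *
s=bot.sense();print(s['clock'],s['q'],s['position'],s['joint_vel'], s['q'][1]+s['q'][2]+s['q'][4]-np.pi,tilt(s))"
```

```text
3.95 [-1.36202374 -0.85527503  1.97105878  0.01279663  1.93362144 -0.12452001] [  98.53073613 -280.86540665  212.19815952] [-0.00286746 -0.01993833 -0.1520602  -0.02394498  0.26020287 -0.00619819] -0.09218745996770794 (array([ 0.031, -0.088, -0.996]), 'xang', np.float64(-70.61))
```

Call:
play_rows --moves '[{"jaw": 1, "delta_pos": [-200, 0, 0], "roll": 0}, {"jaw": 1, "delta_pos": [-200, 0, 0], "roll": 0}]'

```text
clock: 4.15
position: [92.5, -263.9, 228.9]
eef_rot: [2.536, -1.795, 0.073]
contact_force: [0.0, -0.5, 0.7]
opening: 87.9
```

```bash
python3 -c "
from h import *
s=bot.sense();print(s['clock'],s['q'],s['position'],s['joint_vel'], s['q'][1]+s['q'][2]+s['q'][4]-np.pi,tilt(s))"
```

```text
4.15 [-1.36401654 -0.85648272  1.93908459  0.00750435  2.00159229 -0.12871349] [  92.52433522 -263.85183873  228.90322022] [-0.01282148  0.00097809 -0.13911901 -0.00525101  0.19767913 -0.01597683] -0.057398495181667286 (array([ 0.018, -0.055, -0.998]), 'xang', np.float64(-70.59))
```

Call:
play_rows --moves '[{"jaw": 1, "delta_pos": [-200, 0, 0], "roll": 0}, {"jaw": 1, "delta_pos": [-200, 0, 0], "roll": 0}, {"jaw": 1, "delta_pos": [-200, 0, 0], "roll": 0}]'

```text
clock: 4.45
position: [84.0, -240.1, 256.8]
eef_rot: [2.557, -1.81, 0.018]
contact_force: [0.4, -1.0, -0.4]
opening: 87.8
```

```bash
python3 -c "
from h import *
s=bot.sense();print(s['clock'],s['q'],s['position'],s['joint_vel'], s['q'][1]+s['q'][2]+s['q'][4]-np.pi,tilt(s))
print(delta([430,100,290],s))"
```

```text
4.45 [-1.37042709e+00 -8.56515858e-01  1.88576787e+00  1.82154636e-03
  2.09800873e+00 -1.37630646e-01] [  84.01799742 -240.09866873  256.8223036 ] [-0.02072127 -0.0008026  -0.15454648 -0.00166411  0.18106214 -0.0227049 ] -0.014331913510537753 (array([ 0.004, -0.014, -1.   ]), 'xang', np.float64(-70.58))
[-205.21955721 -439.35970516  -36.3234488 ]
```

```bash
python3 -c "
from h import *
s=bot.sense()
print(delta([360,-130,280],s).round(),delta([515,45,270],s).round())"
```

```text
[ -12. -297.  -23.] [-125. -501.  -15.]
```

Call:
play_rows --moves '[{"jaw": 1, "delta_pos": [-2, -50, -23], "roll": -0.15}, {"jaw": 1, "delta_pos": [-4, -100, -23], "roll": -0.3}, {"jaw": 1, "delta_pos": [-6, -150, -23], "roll": -0.45}, {"jaw": 1, "delta_pos": [-8, -200, -23], "roll": -0.6}, {"jaw": 1, "delta_pos": [-10, -250, -23], "roll": -0.75}, {"jaw": 1, "delta_pos": [-12, -297, -23], "roll": -0.9}, {"jaw": 1, "delta_pos": [-35, -338, -23], "roll": -1.05}, {"jaw": 1, "delta_pos": [-58, -380, -23], "roll": -1.2}]'

```text
clock: 5.25
position: [424.7, -57.3, 277.8]
eef_rot: [3.131, -0.06, 0.01]
contact_force: [0.7, -1.0, 0.5]
opening: 87.6
```

```bash
python3 -c "
from h import *
s=bot.sense()
print(s['position'],s['q'],tilt(s),delta([515,45,270],s).round())"
```

```text
[424.71726039 -57.26327515 277.79468377] [-0.20668318 -0.35428306  1.53915379 -0.00888934  1.9487114  -0.1713646 ] (array([ 0.006, -0.01 , -1.   ]), 'xang', np.float64(-2.21)) [  86. -106.    7.]
```

Call:
play_rows --moves '[{"jaw": 1, "delta_pos": [30, -36, 3], "roll": -0.15}, {"jaw": 1, "delta_pos": [60, -72, 5], "roll": -0.3}, {"jaw": 1, "delta_pos": [86, -106, 7], "roll": -0.45}, {"jaw": 1, "delta_pos": [86, -106, 7], "roll": -0.56}, {"jaw": 1, "delta_pos": [86, -106, 7], "roll": -0.56}]'

```text
clock: 5.75
position: [514.2, 44.2, 269.5]
eef_rot: [3.027, 0.803, 0.003]
contact_force: [0.6, -0.4, -0.7]
opening: 87.9
```

```bash
python3 -c "
from h import *
snap('wrist','w1')
s=bot.sense();print(s['clock'],s['position'],tilt(s))"
```

```text
5.8 [513.86315438  43.46037918 269.98555279] (array([ 0.005, -0.009, -1.   ]), 'xang', np.float64(29.43))
```

View pics/w1.png

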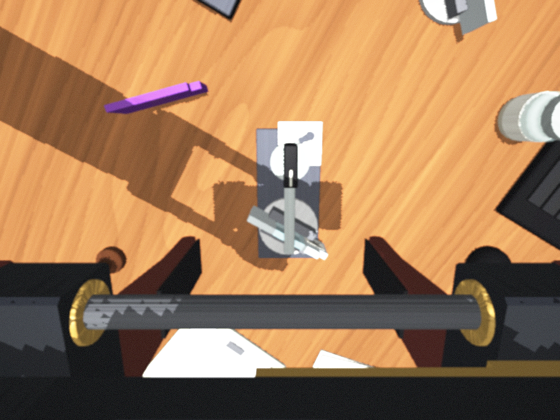

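Run:
```python
from h import *
a=load('w1')['pixels'][:,:,::-1]
cv2.imwrite('pics/w1c.png',cv2.resize(a[115:275,220:350],(650,800)[:2],interpolation=cv2.INTER_CUBIC)[:600]) 
cv2.imwrite('pics/w1c.png',cv2.resize(a[115:265,225:345],(480,600),interpolation=cv2.INTER_CUBIC))
```

```text
(no output)
```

View pics/w1c.png

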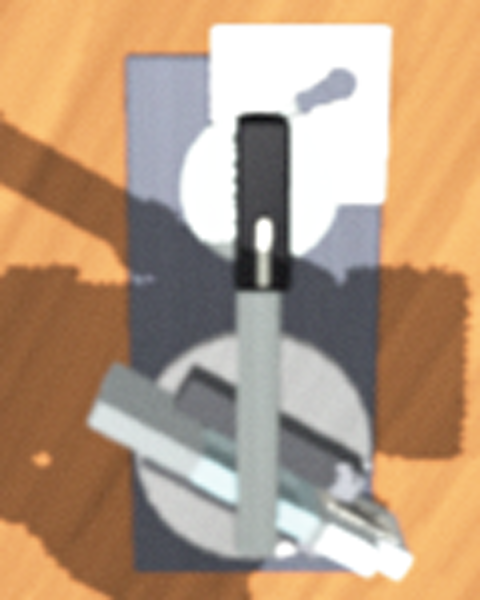

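```bash
python3 - <<'E'
from h import *
s=load('w1')
f=lambda x,y,z: onz(s,225+x/4,115+y/4,z).round(1)
print('knob',f(263,183,122), 'knob ends',f(263,115,122),f(263,250,122),'arm tip',f(257,555,80))
a,b,c=f(96,410,66),f(203,468,66),f(308,527,66)
print(a,b,c)
d=c-a;print(np.degrees(np.arctan2(d[1],d[0])))
print('notch tip',f(408,556,54),f(380,577,54),f(392,566,54))
print('disc c', f(252,445,12),'foot',[f(*q,6) for q in((127,55),(382,570),(135,570),(378,240))])
E
python3 - <<'E'
import sys;sys.path.insert(0,'.')
E
```

```text
knob [505.1  79.6 122. ] knob ends [497.1  93.4 122. ] [513.2  65.7 122. ] arm tip [561.1 -18.4  80. ]
[499.9  -7.1  66. ] [536.3  -7.1  66. ] [573.2  -7.8  66. ]
-0.5471463368419061
notch tip [608.5  -4.2  54. ] [604.5 -14.7  54. ] [605.9  -9.6  54. ]
disc c [554.8  -8.1  12. ] foot [array([455.4,  84.1,   6. ]), array([619.4, -27.2,   6. ]), array([543. , -70.8,   6. ]), array([556.5,  73. ,   6. ])]
```

Run:
```python
from h import *
s=load('w1')
f=lambda x,y,z: onz(s,225+x/4,115+y/4,z).round(1)
print('knob',f(263,205,122),f(263,118,122),f(263,290,122))
print(delta([507.3,75.2,140]).round(1),delta([507.3,75.2,86]).round(1))
```

```text
knob [507.7  75.1 122. ] [497.4  92.8 122. ] [518.1  57.2 122. ]
[  9.9 -32.2 129.7] [  9.9 -32.8 183.7]
```

Call:
play_rows --moves '[{"jaw": 0.7, "delta_pos": [5, -16, 45], "roll": 0}, {"jaw": 0.6, "delta_pos": [10, -32, 90], "roll": 0}, {"jaw": 0.6, "delta_pos": [10, -32, 135], "roll": 0}, {"jaw": 0.6, "delta_pos": [10, -33, 170], "roll": 0}, {"jaw": 0.6, "delta_pos": [10, -33, 183], "roll": 0}, {"jaw": 0.6, "delta_pos": [10, -33, 183], "roll": 0}]'

```text
clock: 6.4
position: [505.6, 74.4, 85.1]
eef_rot: [3.03, 0.794, -0.001]
contact_force: [-0.6, 0.4, 1.7]
opening: 52.8
```

```bash
python3 -c "
from h import *
snap('wrist','w2')
s=bot.sense();print(s['clock'],s['position'],tilt(s),s['contact_force'])"
```

```text
6.45 [506.77391468  74.57099153  87.21200048] (array([ 0.005, -0.009, -1.   ]), 'xang', np.float64(29.39)) [ 0.55566634 -0.44943085  0.95520946]
```

View pics/w2.png

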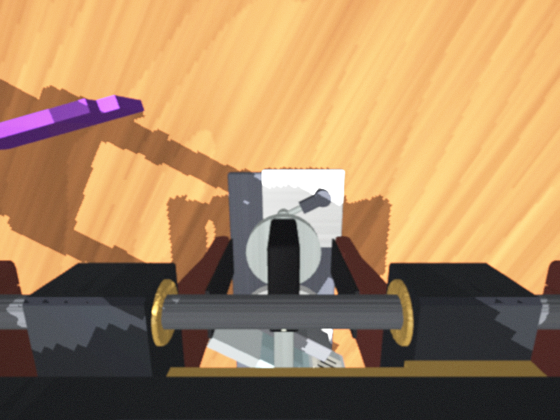

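Call:
play_rows --moves '[{"jaw": 0, "delta_pos": [0, 0, 0], "roll": 0}, {"jaw": 0, "delta_pos": [0, 0, 0], "roll": 0}, {"jaw": 0, "delta_pos": [0, 0, 0], "roll": 0}, {"jaw": 0, "delta_pos": [0, 0, 0], "roll": 0}]' --newtons 35

```text
clock: 6.85
position: [506.9, 75.2, 86.9]
eef_rot: [3.029, 0.798, 0.004]
contact_force: [-0.6, -0.8, 0.3]
opening: 24.7
```

Call:
play_rows --moves '[{"jaw": 0, "delta_pos": [0, 0, 0], "roll": 0}, {"jaw": 0, "delta_pos": [0, 0, 0], "roll": 0}, {"jaw": 0, "delta_pos": [0, 0, 0], "roll": 0}]'

```text
clock: 7.15
position: [506.1, 74.9, 86.2]
eef_rot: [3.028, 0.798, 0.001]
contact_force: [-3.1, -2.2, 4.2]
opening: 13.5
```

Call:
play_rows --moves '[{"jaw": 0, "delta_pos": [0, 0, 0], "roll": 0.13}, {"jaw": 0, "delta_pos": [0, 0, 0], "roll": 0.26}, {"jaw": 0, "delta_pos": [0, 0, 0], "roll": 0.39}, {"jaw": 0, "delta_pos": [0, 0, 0], "roll": 0.52}, {"jaw": 0, "delta_pos": [0, 0, 0], "roll": 0.65}, {"jaw": 0, "delta_pos": [0, 0, 0], "roll": 0.78}, {"jaw": 0, "delta_pos": [0, 0, 0], "roll": 0.91}, {"jaw": 0, "delta_pos": [0, 0, 0], "roll": 1.04}]'

```text
clock: 7.95
position: [507.2, 74.9, 86.2]
eef_rot: [3.024, -0.822, 0.012]
contact_force: [4.2, -1.9, 1.6]
opening: 13.8
```

Call:
play_rows --moves '[{"jaw": 0, "delta_pos": [0, 0, 0], "roll": 0.13}, {"jaw": 0, "delta_pos": [0, 0, 0], "roll": 0.26}, {"jaw": 0, "delta_pos": [0, 0, 0], "roll": 0.3}, {"jaw": 0, "delta_pos": [0, 0, 0], "roll": 0.3}]'

```text
clock: 8.35
position: [507.5, 74.8, 86.2]
eef_rot: [2.871, -1.259, 0.014]
contact_force: [4.4, -2.3, 0.6]
opening: 13.9
```

```bash
python3 -c "
from h import *
snap('scene','s3')
s=bot.sense();print(s['clock'],s['position'],tilt(s),s['contact_force'],s['ft_torque'],s['opening'])
a=load('s3')['pixels'][:,:,::-1]
cv2.imwrite('pics/s3c.png',cv2.resize(a[150:290,200:360],(800,600),interpolation=cv2.INTER_CUBIC))"
```

```text
8.4 [507.50094386  74.71093781  86.18431696] (array([ 0.006, -0.009, -1.   ]), 'xang', np.float64(-47.32)) [ 5.52958675 -2.30766243  1.32259542] [-0.07989693  0.08506607 -0.06507654] 13.74479196533604
```

View pics/s3c.png

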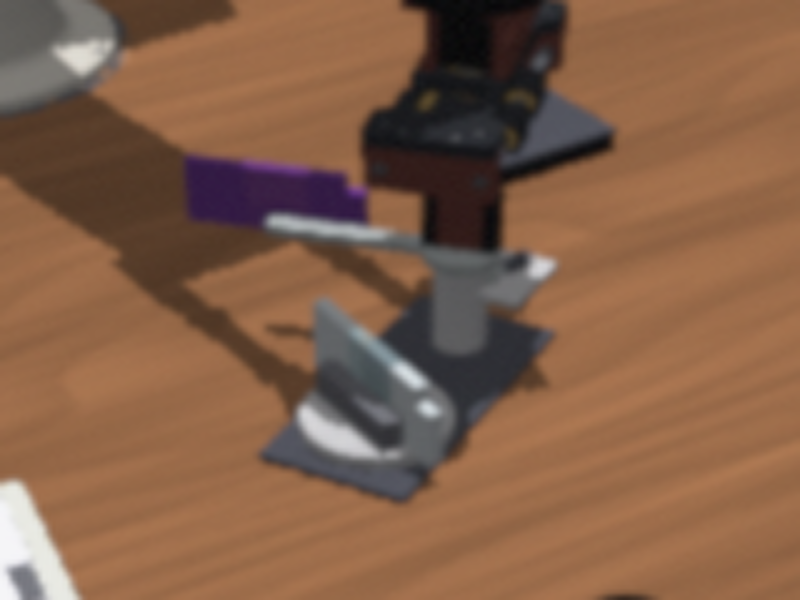

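Call:
play_rows --moves '[{"jaw": 0.6, "delta_pos": [0, 0, 0], "roll": 0}, {"jaw": 0.6, "delta_pos": [0, 0, 0], "roll": 0}, {"jaw": 0.6, "delta_pos": [0, 0, -20], "roll": 0}, {"jaw": 0.6, "delta_pos": [0, 0, -60], "roll": 0}, {"jaw": 0.6, "delta_pos": [0, 0, -110], "roll": 0}, {"jaw": 0.6, "delta_pos": [0, 0, -110], "roll": 0}]'

```text
clock: 9.0
position: [508.5, 76.7, 203.9]
eef_rot: [2.878, -1.258, 0.027]
contact_force: [-0.0, -0.6, 1.3]
opening: 52.5
```

```bash
python3 -c "
from h import *
s=bot.sense();print(s['clock'],s['position'],tilt(s),s['opening'],delta([587.9,-7.5,170],s).round(1))"
```

```text
9.0 [508.5132937   76.65491092 203.94403607] (array([ 0.016, -0.008, -1.   ]), 'xang', np.float64(-47.23)) 52.54828354593769 [115.1  -0.9  35.8]
```

Call:
play_rows --moves '[{"jaw": 0.6, "delta_pos": [15, 0, 0], "roll": -0.15}, {"jaw": 0.6, "delta_pos": [30, 0, 0], "roll": -0.3}, {"jaw": 0.6, "delta_pos": [45, 0, 0], "roll": -0.45}, {"jaw": 0.6, "delta_pos": [60, 0, 0], "roll": -0.6}, {"jaw": 0.6, "delta_pos": [75, 0, 0], "roll": -0.75}, {"jaw": 0.6, "delta_pos": [90, 0, 0], "roll": -0.9}, {"jaw": 0.6, "delta_pos": [105, 0, 0], "roll": -1.05}, {"jaw": 0.6, "delta_pos": [115, 0, 0], "roll": -1.2}]'

```text
clock: 9.8
position: [584.5, -8.8, 196.0]
eef_rot: [3.076, 0.594, 0.001]
contact_force: [-1.1, 0.1, -0.7]
opening: 52.6
```

Call:
play_rows --moves '[{"jaw": 0.6, "delta_pos": [0, 0, 0], "roll": -0.15}, {"jaw": 0.6, "delta_pos": [0, 0, 0], "roll": -0.3}, {"jaw": 0.6, "delta_pos": [0, 0, 0], "roll": -0.45}, {"jaw": 0.6, "delta_pos": [0, 0, 0], "roll": -0.6}, {"jaw": 0.6, "delta_pos": [0, 0, 0], "roll": -0.75}, {"jaw": 0.6, "delta_pos": [0, 0, 0], "roll": -0.9}, {"jaw": 0.6, "delta_pos": [0, 0, 0], "roll": -1.05}, {"jaw": 0.6, "delta_pos": [0, 0, 0], "roll": -1.19}]'

```text
clock: 10.6
position: [584.0, -8.1, 196.2]
eef_rot: [2.215, 2.217, -0.007]
contact_force: [0.3, 0.1, 0.7]
opening: 52.3
```

```bash
python3 -c "
from h import *
snap('wrist','w4');snap('top','t4')
s=bot.sense();print(s['clock'],s['position'],tilt(s),s['opening'],s['q'])
a=load('t4')['pixels'][:,:,::-1]
cv2.imwrite('pics/t4c.png',cv2.resize(a[165:245,220:330],(770,560),interpolation=cv2.INTER_CUBIC))"
```

```text
10.7 [584.00484535  -8.11157263 196.22695326] (array([ 0.003, -0.009, -1.   ]), 'xang', np.float64(89.77)) 52.958601935372066 [-0.06702826  0.04155659  1.32908141 -0.0086921   1.76767973 -1.63552897]
```

View pics/w4.png

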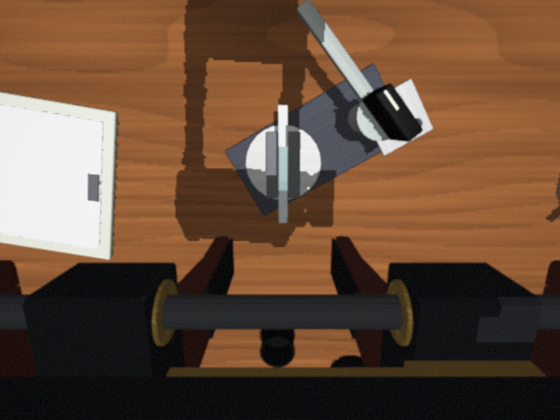

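Run:
```python
from h import *
a=load('w4')['pixels'][:,:,::-1]
cv2.imwrite('pics/w4c.png',cv2.resize(a[95:235,230:340],(471,600),interpolation=cv2.INTER_CUBIC))
```

```text
(no output)
```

View pics/w4c.png

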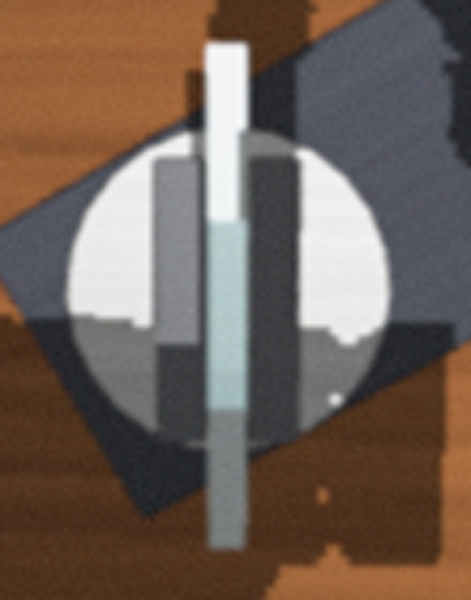

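Run:
```python
from h import *
s=load('w4')
f=lambda x,y,z: onz(s,230+x/4.286,95+y/4.286,z).round(1)
print(f(227,42,66),f(228,219,66),f(228,410,66),f(228,549,66),f(228,549,54),f(228,549,66))
print(f(228,314.5,66))
```

```text
[498.9  -7.7  66. ] [534.   -7.4  66. ] [574.5  -7.3  66. ] [605.8  -7.2  66. ] [609.4  -7.3  54. ] [605.8  -7.2  66. ]
[553.9  -7.3  66. ]
```

View pics/t4c.png

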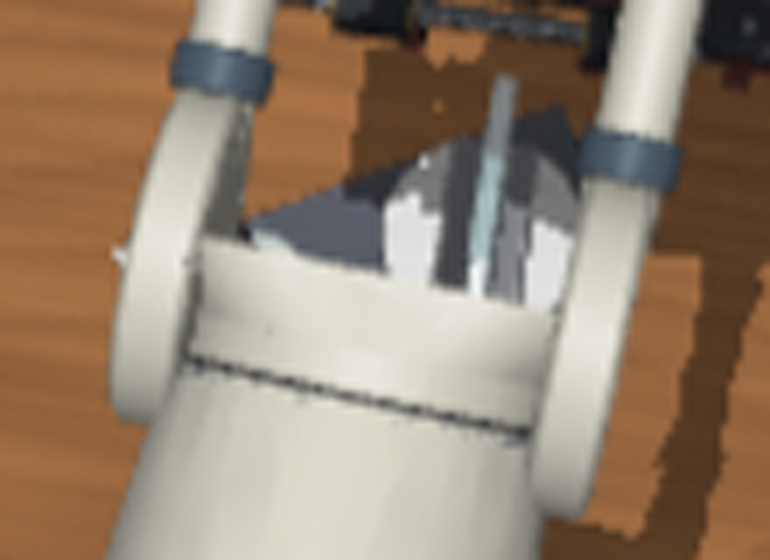

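Call:
play_rows --moves '[{"jaw": 0.5, "delta_pos": [2, 3, 45], "roll": 0}, {"jaw": 0.45, "delta_pos": [2, 3, 90], "roll": 0}, {"jaw": 0.4, "delta_pos": [2, 3, 130], "roll": 0}, {"jaw": 0.4, "delta_pos": [2, 3, 150], "roll": 0}, {"jaw": 0.4, "delta_pos": [2, 3, 154], "roll": 0}, {"jaw": 0.4, "delta_pos": [2, 3, 154], "roll": 0}]'

```text
clock: 11.3
position: [587.4, -7.6, 42.6]
eef_rot: [2.224, 2.207, -0.007]
contact_force: [0.3, 0.9, 0.6]
opening: 35.3
```

```bash
python3 -c "
from h import *
snap('wrist','w5')
s=bot.sense();print(s['clock'],s['position'],tilt(s),s['opening'],s['contact_force'])"
```

```text
11.35 [588.1988766   -7.69317854  44.03225203] (array([ 0.005, -0.009, -1.   ]), 'xang', np.float64(89.59)) 34.81033552909246 [-0.35044191  0.73108215  0.31001885]
```

View pics/w5.png

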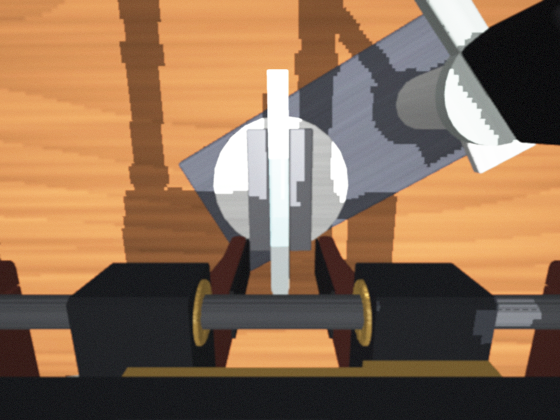

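Call:
play_rows --moves '[{"jaw": 0, "delta_pos": [0, 0, 0], "roll": 0}, {"jaw": 0, "delta_pos": [0, 0, 0], "roll": 0}, {"jaw": 0, "delta_pos": [0, 0, 0], "roll": 0}, {"jaw": 0, "delta_pos": [0, 0, 0], "roll": 0}, {"jaw": 0, "delta_pos": [0, 0, 0], "roll": 0}, {"jaw": 0, "delta_pos": [0, 0, 0], "roll": 0}]' --newtons 40

```text
clock: 11.95
position: [588.0, -7.8, 43.6]
eef_rot: [2.221, 2.208, -0.005]
contact_force: [-0.5, 0.0, 3.9]
opening: 7.9
```

```bash
python3 -c "
from h import *
s=bot.sense();print(s['clock'],s['position'],tilt(s),s['opening'],s['contact_force'],s['ft_torque'])"
```

```text
11.95 [588.04391067  -7.80819994  43.64365176] (array([ 0.005, -0.009, -1.   ]), 'xang', np.float64(89.68)) 7.925861292421458 [-0.48680608  0.03988961  3.94763329] [ 0.02021438 -0.10821723  0.03842863]
```

Call:
play_rows --moves '[{"jaw": 0, "delta_pos": [0, 0, -12], "roll": 0}, {"jaw": 0, "delta_pos": [0, 0, -24], "roll": 0}, {"jaw": 0, "delta_pos": [0, 0, -40], "roll": 0}, {"jaw": 0, "delta_pos": [0, 0, -65], "roll": 0}, {"jaw": 0, "delta_pos": [0, 0, -90], "roll": 0}, {"jaw": 0, "delta_pos": [0, 0, -120], "roll": 0}, {"jaw": 0, "delta_pos": [0, 0, -140], "roll": 0}, {"jaw": 0, "delta_pos": [0, 0, -150], "roll": 0}]'

```text
clock: 12.75
position: [588.0, -6.3, 197.0]
eef_rot: [2.219, 2.207, -0.001]
contact_force: [-0.8, 0.4, -0.9]
opening: 7.6
```

```bash
python3 -c "
from h import *
snap('wrist','w6');snap('scene','s6')
s=bot.sense();print(s['clock'],s['position'],tilt(s),s['opening'],s['contact_force'],s['ft_torque'],s['q'])"
```

```text
12.85 [587.86640095  -6.35872616 195.53102476] (array([ 0.007, -0.009, -1.   ]), 'xang', np.float64(89.69)) 7.5263451716780105 [-0.08959305  0.51984561 -1.1787249 ] [ 0.04140302 -0.18699068  0.05271003] [-0.06352799  0.04748928  1.32422001 -0.00881999  1.76196442 -1.63057099]
```

View pics/w6.png

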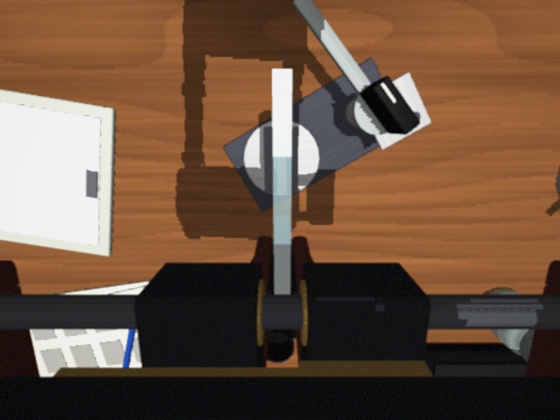

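View pics/s6.png

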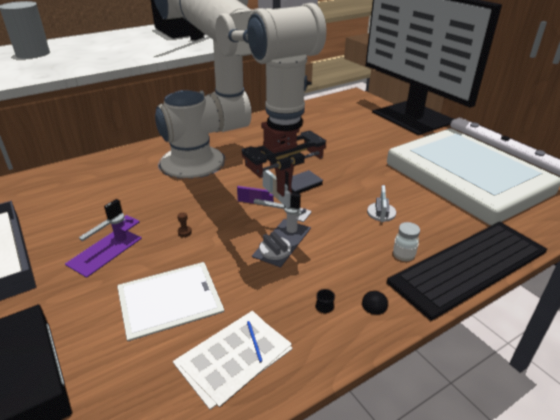

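Run:
```python
from h import *
s=load('top0'); a=s['pixels']; m=(a.min(2)>195).astype(np.uint8); m[:, :340]=0;m[:165]=0;m[255:]=0;m[:,445:]=0
m=cv2.morphologyEx(m,cv2.MORPH_OPEN,np.ones((3,3)))
c=max(cv2.findContours(m,0,2)[0],key=cv2.contourArea); r=cv2.minAreaRect(c); print(r,cv2.boxPoints(r))
P=[onz(s,*p,9) for p in cv2.boxPoints(r)]; print(np.round(P,1),np.mean(P,0)); print([np.linalg.norm(P[i]-P[i-1]) for i in range(4)])
print(delta([740,-390,230]).round(), np.degrees(np.arctan2(-300,569)))
```

```text
((394.8841247558594, 210.70025634765625), (77.39075469970703, 58.92136764526367), 17.525569915771484) [[349.11334 227.14107]
 [366.85645 170.95467]
 [440.6549  194.25945]
 [422.9118  250.44585]]
[[ 499.9 -180.4    9. ]
 [ 666.1 -210.2    9. ]
 [ 630.3 -420.5    9. ]
 [ 466.7 -386.     9. ]] [ 565.74358404 -299.27824203    9.        ]
[np.float64(208.21990903888002), np.float64(168.7837349970797), np.float64(213.38211906996), np.float64(167.27465210585206)]
[-383.  154.  -30.] -27.80002620637491
```

Call:
play_rows --moves '[{"jaw": 0, "delta_pos": [-24, 10, -4], "roll": 0.14}, {"jaw": 0, "delta_pos": [-50, 20, -8], "roll": 0.29}, {"jaw": 0, "delta_pos": [-77, 31, -12], "roll": 0.44}, {"jaw": 0, "delta_pos": [-104, 42, -16], "roll": 0.59}, {"jaw": 0, "delta_pos": [-131, 53, -20], "roll": 0.74}, {"jaw": 0, "delta_pos": [-158, 64, -24], "roll": 0.88}, {"jaw": 0, "delta_pos": [-185, 75, -28], "roll": 1.02}, {"jaw": 0, "delta_pos": [-212, 86, -30], "roll": 1.16}]'

```text
clock: 13.65
position: [671.9, -219.6, 223.5]
eef_rot: [3.071, 0.622, -0.001]
contact_force: [0.9, -0.4, -0.9]
opening: 7.8
```

```bash
python3 -c "
from h import *
s=bot.sense();print(s['clock'],s['position'],tilt(s),s['opening'],s['contact_force'],s['q'])
print(delta([740,-390,230]).round())"
```

```text
13.65 [ 671.85479144 -219.56187845  223.45879105] (array([ 0.001, -0.008, -1.   ]), 'xang', np.float64(22.89)) 7.793764095842956 [ 0.91738815 -0.44023784 -0.90764033] [-0.36043589  0.39220982  0.88070643 -0.00748415  1.86478705 -0.76211458]
[ -4. 184.  -5.]
```

Call:
play_rows --moves '[{"jaw": 0, "delta_pos": [0, 28, 0], "roll": 0.14}, {"jaw": 0, "delta_pos": [0, 58, 0], "roll": 0.29}, {"jaw": 0, "delta_pos": [0, 88, 0], "roll": 0.44}, {"jaw": 0, "delta_pos": [0, 118, 0], "roll": 0.58}, {"jaw": 0, "delta_pos": [0, 148, 0], "roll": 0.72}, {"jaw": 0, "delta_pos": [-4, 178, -5], "roll": 0.86}, {"jaw": 0, "delta_pos": [-4, 184, -5], "roll": 0.89}, {"jaw": 0, "delta_pos": [-4, 184, -5], "roll": 0.89}]'

```text
clock: 14.45
position: [734.8, -387.2, 223.4]
eef_rot: [3.043, -0.753, 0.008]
contact_force: [0.5, -0.1, -1.4]
opening: 7.9
```

```bash
python3 -c "
from h import *
s=bot.sense();print(s['clock'],s['position'],tilt(s),s['opening'],s['contact_force'],s['q'])"
```

```text
14.45 [ 734.82931899 -387.23096721  223.44195476] (array([ 0.003, -0.008, -1.   ]), 'xang', np.float64(-27.79)) 7.9352947219182814 [ 0.52949099 -0.09066672 -1.44633999] [-0.52352904  0.8969396   0.17321042 -0.00648592  2.06464047 -0.04163541]
```

Call:
play_rows --moves '[{"jaw": 0, "delta_pos": [500, 0, 0], "roll": 0}, {"jaw": 0, "delta_pos": [500, 0, 0], "roll": 0}]'

```text
clock: 14.65
position: [761.9, -398.9, 201.5]
eef_rot: [3.031, -0.744, 0.086]
contact_force: [-0.3, 0.1, -1.2]
opening: 7.7
```

Call:
play_rows --moves '[{"jaw": 0, "delta_pos": [500, 0, 0], "roll": 0}, {"jaw": 0, "delta_pos": [500, 0, 0], "roll": 0}]'

```text
clock: 14.85
position: [784.6, -411.2, 173.0]
eef_rot: [3.02, -0.742, 0.141]
contact_force: [1.0, 0.4, -1.8]
opening: 7.4
```

```bash
python3 -c "
from h import *
s=bot.sense();print(s['clock'],s['position'],tilt(s),s['opening'],s['contact_force'],s['q'],s['joint_vel'])"
```

```text
14.85 [ 784.56533583 -411.21861112  172.98125607] (array([ 0.081, -0.049, -0.996]), 'xang', np.float64(-27.6)) 7.408619764626904 [ 1.03221792  0.37552448 -1.79865139] [-0.52007219  0.96152187  0.16907595 -0.00293433  1.91615443 -0.03925847] [-0.00242931  0.17184239 -0.00075182  0.0026792  -0.21779546  0.00544933]
```

Call:
play_rows --moves '[{"jaw": 0, "delta_pos": [400, 0, -300], "roll": 0}, {"jaw": 0, "delta_pos": [400, 0, -300], "roll": 0}]'

```text
clock: 15.05
position: [784.1, -411.7, 204.7]
eef_rot: [3.007, -0.741, 0.198]
contact_force: [0.0, -0.0, 0.8]
opening: 7.5
```

Call:
play_rows --moves '[{"jaw": 0, "delta_pos": [400, 0, -300], "roll": 0}, {"jaw": 0, "delta_pos": [400, 0, -300], "roll": 0}]'

```text
clock: 15.25
position: [783.2, -411.5, 239.9]
eef_rot: [2.992, -0.738, 0.263]
contact_force: [-1.0, 0.2, -1.7]
opening: 8.0
```

```bash
python3 -c "
from h import *
s=bot.sense();print(s['clock'],s['position'],tilt(s),s['opening'],s['contact_force'],s['q'],s['joint_vel'])"
```

```text
15.25 [ 783.16759562 -411.51657534  239.87214809] (array([ 0.153, -0.088, -0.984]), 'xang', np.float64(-27.69)) 8.024909330496955 [-1.02920079  0.2366038  -1.66247723] [-5.22353940e-01  8.86402940e-01  1.68971170e-01  3.01984450e-04
  1.90882036e+00 -3.82774127e-02] [-3.36886520e-03 -1.46588664e-01 -4.70704280e-04  2.89318783e-03
  9.92377981e-02 -1.00081742e-04]
```

Call:
play_rows --moves '[{"jaw": 0, "delta_pos": [400, 0, -150], "roll": 0}]'

```text
clock: 15.35
position: [791.2, -415.9, 247.5]
eef_rot: [2.979, -0.735, 0.314]
contact_force: [0.2, -0.2, -2.7]
opening: 7.7
```

Call:
play_rows --moves '[{"jaw": 0, "delta_pos": [400, 0, -150], "roll": 0}]'

```text
clock: 15.45
position: [799.7, -420.3, 253.6]
eef_rot: [2.966, -0.732, 0.364]
contact_force: [0.6, 0.6, -1.6]
opening: 7.8
```

```bash
python3 -c "
from h import *
s=bot.sense();print(s['clock'],s['position'],tilt(s),s['opening'],s['contact_force'],s['q'],s['joint_vel'])"
```

```text
15.45 [ 799.74513594 -420.32101497  253.59620031] (array([ 0.212, -0.119, -0.97 ]), 'xang', np.float64(-27.68)) 7.820104316974023 [ 0.62784026  0.60139994 -1.58843651] [-0.52269732  0.87575853  0.16900361  0.00312796  1.85111754 -0.03750052] [-3.99669004e-05 -5.17474645e-02 -2.23318926e-04  1.45477968e-02
 -2.76769726e-01  1.62364033e-03]
```

Call:
play_rows --moves '[{"jaw": 0, "delta_pos": [400, 0, -100], "roll": 0}]'

```text
clock: 15.55
position: [809.2, -425.3, 258.3]
eef_rot: [2.952, -0.729, 0.414]
contact_force: [-0.4, -0.1, -1.2]
opening: 7.6
```

Call:
play_rows --moves '[{"jaw": 0, "delta_pos": [400, 0, -100], "roll": 0}]'

```text
clock: 15.65
position: [818.2, -430.0, 263.9]
eef_rot: [2.937, -0.725, 0.462]
contact_force: [0.1, -0.2, -1.2]
opening: 7.6
```

Call:
play_rows --moves '[{"jaw": 0, "delta_pos": [400, 0, -100], "roll": 0}]'

```text
clock: 15.75
position: [826.4, -434.3, 271.7]
eef_rot: [2.922, -0.721, 0.511]
contact_force: [0.7, -0.6, -2.5]
opening: 7.8
```

Call:
play_rows --moves '[{"jaw": 0, "delta_pos": [400, 0, -100], "roll": 0}]'

```text
clock: 15.85
position: [834.0, -438.2, 281.2]
eef_rot: [2.905, -0.716, 0.561]
contact_force: [0.6, 0.5, -1.2]
opening: 7.6
```

```bash
python3 -c "
from h import *
s=bot.sense();print(s['clock'],s['position'],tilt(s),s['opening'],s['contact_force'],s['q'],s['joint_vel'])"
```

```text
15.85 [ 833.97303927 -438.17336219  281.24668624] (array([ 0.328, -0.179, -0.928]), 'xang', np.float64(-27.63)) 7.586109078207175 [ 0.59572873  0.4701382  -1.21533447] [-0.52299546  0.85992143  0.16911443  0.00855026  1.72967142 -0.03645587] [-0.00068635 -0.06929378  0.00079048  0.01683834 -0.28393729  0.00141662]
```

Call:
play_rows --moves '[{"jaw": 0, "delta_pos": [400, 0, 0], "roll": 0}]'

```text
clock: 15.95
position: [845.7, -444.3, 284.1]
eef_rot: [2.886, -0.712, 0.613]
contact_force: [-0.6, 0.5, -0.8]
opening: 7.6
```

Call:
play_rows --moves '[{"jaw": 0, "delta_pos": [400, 0, 0], "roll": 0}]'

```text
clock: 16.05
position: [857.2, -450.3, 284.8]
eef_rot: [2.869, -0.707, 0.66]
contact_force: [0.6, -0.5, -1.5]
opening: 8.1
```

Call:
play_rows --moves '[{"jaw": 0, "delta_pos": [400, 0, 0], "roll": 0}]'

```text
clock: 16.15
position: [867.7, -455.9, 287.9]
eef_rot: [2.85, -0.702, 0.707]
contact_force: [-0.5, 0.7, -0.7]
opening: 7.8
```

Call:
play_rows --moves '[{"jaw": 0, "delta_pos": [400, 0, 0], "roll": 0}]'

```text
clock: 16.25
position: [877.4, -460.9, 293.3]
eef_rot: [2.831, -0.697, 0.755]
contact_force: [0.1, -0.2, -1.2]
opening: 7.8
```

Call:
play_rows --moves '[{"jaw": 0, "delta_pos": [400, 0, 0], "roll": 0}]'

```text
clock: 16.35
position: [886.4, -465.6, 300.4]
eef_rot: [2.81, -0.692, 0.803]
contact_force: [-0.1, 0.7, -1.8]
opening: 7.6
```

```bash
python3 -c "
from h import *
s=bot.sense();print(s['clock'],s['position'],tilt(s),s['opening'],s['contact_force'],s['q'],s['joint_vel'])"
```

```text
16.35 [ 886.40898227 -465.63741786  300.37166313] (array([ 0.466, -0.252, -0.848]), 'xang', np.float64(-27.55)) 7.575620309955186 [-0.13208147  0.72725071 -1.8052704 ] [-0.52285198  0.87031784  0.1694093   0.01490106  1.54376506 -0.036064  ] [-8.72922971e-04 -1.34445831e-02 -2.85278288e-03  1.39463098e-02
 -3.40428403e-01  1.32466508e-04]
```

Call:
play_rows --moves '[{"jaw": 0, "delta_pos": [400, 0, 0], "roll": 0}]'

```text
clock: 16.45
position: [894.6, -469.9, 309.0]
eef_rot: [2.789, -0.687, 0.85]
contact_force: [0.8, 0.5, -0.9]
opening: 8.1
```

Call:
play_rows --moves '[{"jaw": 0, "delta_pos": [400, 0, 0], "roll": 0}]'

```text
clock: 16.55
position: [902.1, -473.8, 318.8]
eef_rot: [2.767, -0.681, 0.896]
contact_force: [-1.3, 0.1, -1.4]
opening: 7.5
```

Call:
play_rows --moves '[{"jaw": 0, "delta_pos": [400, 0, 0], "roll": 0}]'

```text
clock: 16.65
position: [908.7, -477.2, 330.1]
eef_rot: [2.745, -0.675, 0.942]
contact_force: [0.5, -0.1, -2.5]
opening: 7.9
```

Call:
play_rows --moves '[{"jaw": 0, "delta_pos": [400, 0, 0], "roll": 0}]'

```text
clock: 16.75
position: [914.6, -480.2, 342.7]
eef_rot: [2.722, -0.67, 0.987]
contact_force: [0.0, 0.2, -0.4]
opening: 7.5
```

Call:
play_rows --moves '[{"jaw": 0, "delta_pos": [400, 0, 0], "roll": 0}]'

```text
clock: 16.85
position: [919.7, -482.8, 356.4]
eef_rot: [2.698, -0.664, 1.031]
contact_force: [0.6, 0.1, -1.9]
opening: 7.7
```

Call:
play_rows --moves '[{"jaw": 0, "delta_pos": [400, 0, 0], "roll": 0}]'

```text
clock: 16.95
position: [924.0, -485.0, 371.2]
eef_rot: [2.674, -0.658, 1.075]
contact_force: [-0.1, -0.3, -1.4]
opening: 7.8
```

```bash
python3 -c "
from h import *
snap('scene','s7')
s=bot.sense();print(s['clock'],s['position'],tilt(s),s['opening'],s['contact_force'],s['q'],s['joint_vel'])
T=R.from_rotvec(s['eef_rot']).as_matrix(); print(T)
# plate mid in tool frame: grasp point at tool z -19; plate: y_tool -33.5, grasp z 62.6 world vs plate mid 41 -> +21.6-ish below
off=np.array([0,-34,-19+21.6]); print(delta([566,-299,175]-T@off,s))"
```

```text
17.0 [ 924.06478621 -484.94336693  374.61556243] (array([ 0.614, -0.329, -0.717]), 'xang', np.float64(-27.42)) 7.785654165018236 [-0.34679355 -0.41429915  0.50707399] [-0.52337804  0.8352342   0.16896466  0.02288601  1.3669974  -0.03676495] [-2.08246412e-05 -1.27976558e-02  1.71877674e-03 -3.85828041e-03
  5.18170318e-02 -1.06011450e-03]
[[ 0.63683577 -0.46594582  0.61427575]
 [-0.3304072  -0.88479082 -0.32859747]
 [ 0.69661416  0.00630149 -0.71741829]]
[-428.52051806   35.05992894 -140.4431781 ]
```

View pics/s7.png

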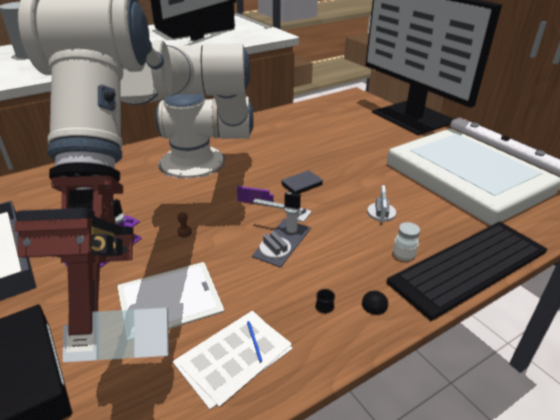

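Call:
play_rows --moves '[{"jaw": 0, "delta_pos": [-30, 2, -10], "roll": 0}, {"jaw": 0, "delta_pos": [-70, 5, -23], "roll": 0}, {"jaw": 0, "delta_pos": [-110, 9, -36], "roll": 0}, {"jaw": 0, "delta_pos": [-150, 12, -49], "roll": 0}, {"jaw": 0, "delta_pos": [-190, 15, -62], "roll": 0}, {"jaw": 0, "delta_pos": [-230, 19, -75], "roll": 0}, {"jaw": 0, "delta_pos": [-270, 22, -88], "roll": 0}, {"jaw": 0, "delta_pos": [-310, 25, -101], "roll": 0}]'

```text
clock: 17.8
position: [649.7, -369.8, 228.7]
eef_rot: [2.676, -0.658, 1.072]
contact_force: [-0.8, 0.4, -1.0]
opening: 7.8
```

Call:
play_rows --moves '[{"jaw": 0, "delta_pos": [-40, 3, -13], "roll": 0}, {"jaw": 0, "delta_pos": [-80, 6, -26], "roll": 0}, {"jaw": 0, "delta_pos": [-108, 9, -36], "roll": 0}, {"jaw": 0, "delta_pos": [-118, 10, -39], "roll": 0}, {"jaw": 0, "delta_pos": [-118, 10, -39], "roll": 0}, {"jaw": 0, "delta_pos": [-118, 10, -39], "roll": 0}, {"jaw": 0, "delta_pos": [-118, 10, -39], "roll": 0}]'

```text
clock: 18.5
position: [548.5, -328.2, 177.3]
eef_rot: [2.675, -0.657, 1.074]
contact_force: [-0.4, 1.9, -1.2]
opening: 7.7
```

```bash
python3 -c "
from h import *
snap('scene','s8');snap('top','t8');snap('wrist','w8')
s=bot.sense();print(s['clock'],s['position'],tilt(s),s['opening'],s['contact_force'],s['q'],s['joint_vel'])
T=R.from_rotvec(s['eef_rot']).as_matrix()
off=np.array([0,-34,-19+21.6]); m=s['position']+T@off;print('est mid',m,T[2,0])
print([proj(load(n),[m]) for n in('s8','t8')])"
```

```text
18.65 [ 548.13859786 -327.825477    176.15762549] (array([ 0.61 , -0.326, -0.723]), 'xang', np.float64(-27.41)) 8.014992069176897 [ 0.25493614 -0.37954099 -1.0287692 ] [-0.65378112 -0.46560039  1.97335991  0.14560774  0.88254723 -0.22013251] [-0.00180423 -0.00386182  0.00929549 -0.0009484   0.00113457 -0.0012716 ]
est mid [ 565.55552767 -298.58451987  174.06550161] 0.6911806631252972
[array([[158.78041318, 239.7370642 ]]), array([[410.02691888, 196.63221168]])]
```

View pics/s8.png

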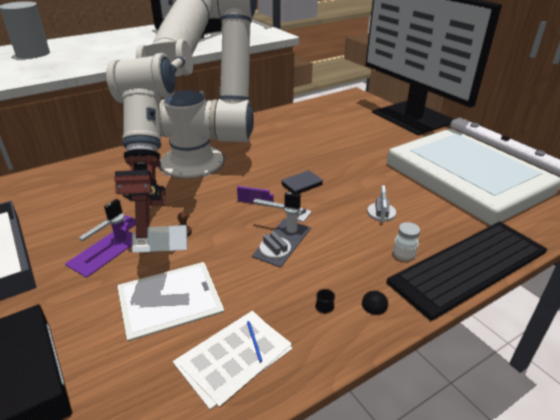

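View pics/t8.png

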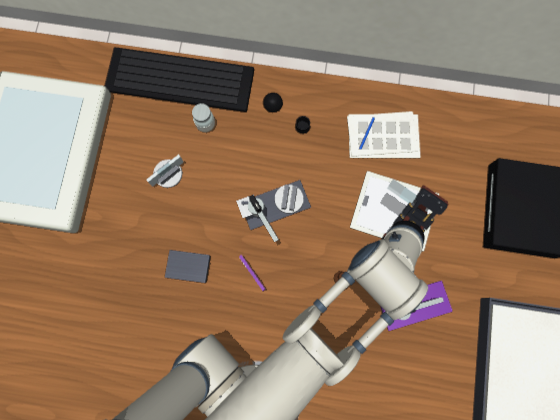

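View pics/w8.png

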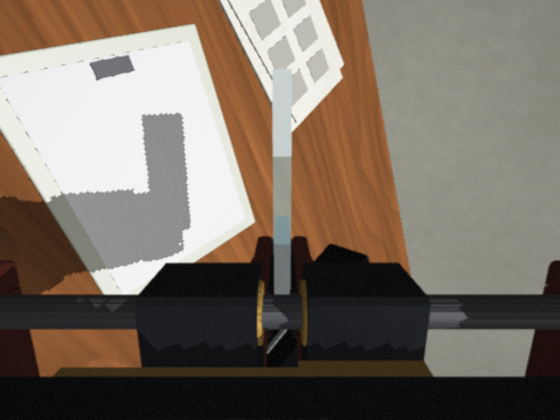

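```bash
python3 -c "
from h import *
a=load('s8')['pixels'][:,:,::-1]; b=load('s7')['pixels'][:,:,::-1]
x=cv2.resize(a[210:270,115:205],(600,400),interpolation=cv2.INTER_CUBIC); cv2.imwrite('pics/s8c.png',x)
y=cv2.resize(b[290:375,50:180],(600,392),interpolation=cv2.INTER_CUBIC); cv2.imwrite('pics/s7c.png',y)"
```

```text
(no output)
```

View pics/s7c.png

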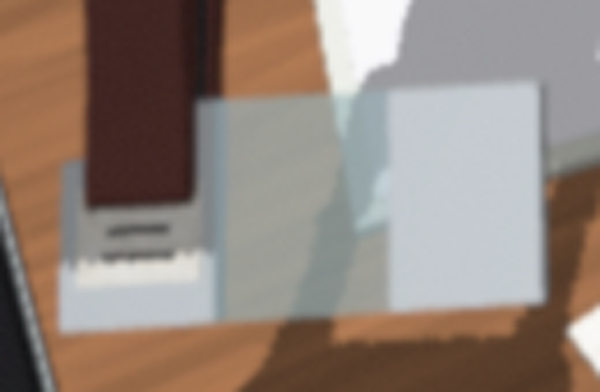

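View pics/s8c.png

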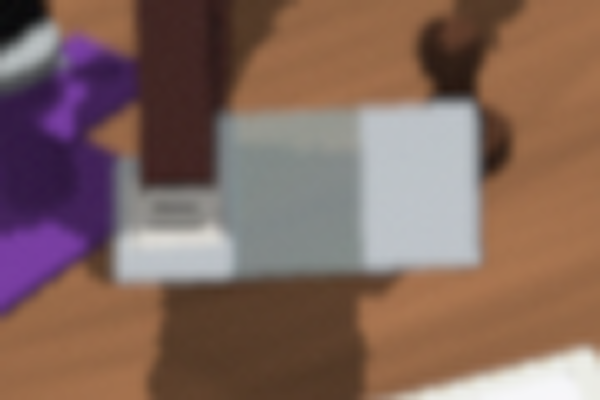

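```bash
python3 -c "
from h import *
s=bot.sense();print(s['clock'],np.abs(s['joint_vel']).max(),s['opening'])
print(bot.close_job())"
```

```text
18.65 0.009295489178197239 8.014992069176897
the job is handed in; nothing more can be done
None
```

The job is handed in at 18.65 s of the 42 s allowed, and my last checks met every final condition I could measure. No verdict was reported.

**What I did**
- I turned the knob about 1.34 rad clockwise past its detent. The keeper arm swung off and still showed well off the stand in the last top view.
- I gripped the plate by its notched frosted end, about 34 mm from its middle, with 40 N, and drew it up out of the stand.
- The moves cannot tilt the tool directly. I tipped it by commanding poses just beyond the arm's outer reach, since the arm only gets as close as it can and keeps the tilt. I tried this out empty-handed early on, undid it, then used it while holding the plate.
- I carried the plate over the light pad and held it still there.

**What the last checks showed**

| Check | Estimate |
|---|---|
| Plate middle | (566, -299) mm, which is over the pad's middle |
| Height | about 174 mm |
| Label normal from vertical | about 46 deg |
| Finger opening | 8.0 mm, the plate's thickness |
| Arm motion | under 0.01 rad/s at any joint |

- The plate position is computed from the tool pose. The scene view agrees with it.
- The paper label is visible on the upper face, with the notch at upper left.
- The plain plate, loupe, jar and ink pad looked unmoved, and so did the stamp, though it was hidden in the last top view and partly covered in the scene view.

**Checks that disagreed or are uncertain**
- My first top-view estimate of the knob and plate was about 5 mm off. I used the wrist camera's figures instead.
- At full reach, joint 3 read 0.169 rad against its stated limit of 0.17. No fault was reported, but I cannot tell whether it counts as passing the range.

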